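# Set the bead spinner's speed wheel and start it

### The job

The bead spinner was left on too fast a speed and would throw its beads out. With your fingertips on top of the black knurled speed wheel, roll it towards the machine's front (the side with the round start button) until its white line clicks in at the long middle mark, and only then press the start button right down and let it spring back. Do it by touch alone: grasp and lift nothing, and leave the wire spool, the pliers and the bead jar where they are.

Things in the scene. Friction and masses are not known exactly. Their poses are not given: they have to be found in the camera images.
- spinner: Electric bead spinner, fast on the table: white housing 150 mm deep (x), 280 mm wide (y), flat top 55 mm up. Origin: centre of its underside. x points from its front (roughly facing the robot) to its rear, y towards the bowl. Wooden bowl at y +58 mm: 124 mm across, rim 103 mm and spindle 129 mm above the table. Speed wheel at x +22, y -90 mm; start button at x -45, y -90 mm.
- wheel_top (a point): Highest point of the speed wheel, mid-width, 68 mm above the table, fixed to the housing. The wheel: black knurled thumbwheel, 56 mm diameter, 20 mm wide, edge-on in a slot; its axis runs along the spinner's y, 28 mm below this point; its top arc stands 13 mm out of the housing. White line, 6 mm wide, across its rim. Ridges beside the slot mark five steps, the middle one long.
- speed_wheel (a joint): Wheel angle, rad. 0: white line uppermost, at the long middle mark; positive: line towards the rear (+x, faster). Clicks at 0, +-0.419, +-0.838 (11.7 mm of rim apart), stops at +-0.98; starts at 0.419 or 0.838. Leaving a click takes 2 N at the rim; past half-way it snaps on when free. Turns by friction under a tip pressed on its top with about 10 N and drawn along -x (1 rad per 28 mm).
- start_top (a point): Centre of the top of the start button (moves with it): round grey push button 24 mm across in a flat bezel 34 mm across and 3 mm high. Its top stands 9 mm above the housing, 64 mm above the table; it is pressed straight down.
- start (a joint): Travel of the start button, m: 0 up, 0.005 fully down. It springs back; holding it fully down takes about 4 N.
- wire_spool: Bystander, loose: white flat spool of beading wire, 72 mm across, 20 mm high, origin at its underside's centre. In front of the spinner on the bowl's side.
- pliers: Bystander, loose: round-nose pliers with dark handles, 135 mm long, 60 mm wide, 12 mm high, lying along their x; origin at table height near the joint. Beside the spinner on the wheel's side.
- bead_jar: Bystander, loose: small clear bead jar with a white cap, 40 mm across, 48 mm high, origin at its underside's centre. In front of the spinner on the wheel's side.

How it is judged:
On the way, in this order (a step that is already met when the one before it is completed fails the run):
1. the speed wheel has clicked in at the middle mark (value of joint speed_wheel between -0.1 and 0.1 rad), for 0.3 s.
2. the start button is pressed right down (value of joint start above 0.004 m), for 0.05 s.
At the end, for the whole second after the job is handed in: The speed wheel rests in its middle step (white line within 0.1 rad of the long mark), the start button has been pressed at least 4 of its 5 mm after that and is up again (within 1.5 mm), and spool, pliers and jar are within 20 mm of where they stood (all of step 1 and value of joint start below 0.0015 m and distance of each of wire_spool, pliers, bead_jar from where it was at the start of the episode below 0.02 m); the robot touches nothing.
It fails at once if the start button is pressed while the speed wheel is not at the middle mark (value of joint start above 0.003 m and (value of joint speed_wheel above 0.2 rad or value of joint speed_wheel below -0.2 rad)).
It fails at once if the wire spool is lifted or pushed away (distance of wire_spool from where it was at the start of the episode above 0.02 m or height (world z) of wire_spool above 0.008 m).
It fails at once if the pliers are lifted or pushed away (distance of pliers from where it was at the start of the episode above 0.02 m or height (world z) of pliers above 0.008 m).
It fails at once if the bead jar is lifted, tipped or pushed away (distance of bead_jar from where it was at the start of the episode above 0.02 m or height (world z) of bead_jar above 0.008 m or angle between bead_jar's own z axis and vertical above 0.35 rad).
It also fails if it takes over 40 s, if anything falls off the work surface, if the arm or the gripper's body presses on something with over 40 N, if the wrist force passes 120 N, or if a joint passes its speed limit or range.

### The arm

A 7-joint arm with a two-finger parallel gripper is mounted at the origin on the work surface. World frame = base frame: x ahead of the robot, y to its left, z up, the work surface at z = 0. Lengths are in m, angles in rad, forces in N, time in s.
With the tool pointing down it reaches from about 0.425 to 0.925 m from the base axis. Payload 6.8 kg.
Tool frame: the origin (TCP) lies on the front face of the gripper's body, between the roots of the fingers; the fingertips stand 73 mm ahead of it and the grasp point (between the pads) lies 54 mm ahead of it; z points along the fingers, y is the line along which they close (so a half turn about z gives the same grasp; the last joint's range is limited). The gripper opens to 85 mm and grips with 20 to 120 N. Pads are 22 mm wide; open, the fingers measure 114 mm over their backs; the gripper's body (76 mm by 85 mm) begins 54 mm behind the grasp point. The pads swing forward as they close: fully open they stand 13 mm farther back than shut.
Start: joints at [-1.286, 0.477, 0.022, 1.555, -0.011, 1.109, -0.083], TCP at [0.258, 0.624, 0.304] pointing down, gripper open.
Joint ranges: [-2.96, 2.96], [-0.34, 2.1], [-1.41, 1.46], [0.24, 2.44], [-1.37, 4.51], [0.17, 1.92], [-2.96, 2.96]. Speed limits (rad/s): [2.39, 2.39, 3.14, 3.14, 3.14, 3.14, 3.14].

### API

Orientations are given as a unit quaternion [x, y, z, w].
In Python, from workcell import bot, imaging gives the robot as it stands.
- The arm moves only by the tool step_arm, never from a script. Its argument "plan" is a list of rows, each a list of 5 numbers: the shift along the tool's x, y, z in m, then the turn about the tool's z in degrees, then the closure, from 0 (fully open) to 1 (shut). A call has 1 to 12 rows; each row is the pose to reach, as a shift and turn from the pose commanded when the call began, along the tool's axes at that moment; what a row does not reach only later rows make up. A row lasts 1/12 s, in which the tool goes at most 41.7 mm and 7.16 degrees, less where a joint would pass 70% of its speed; a pose out of reach is approached as far as the arm can. A call with a gripper value outside its range is refused whole. The fingers move at their own pace and stop on an object; "squeeze" is the grip in N (left out, the last holds). Time passes only in rows, so rows that repeat a pose let the fingers close. It gives the time, the measured TCP pose, the force, the opening and the grip force at its end, in the units of the state.
- bot.get_state(): the state, without advancing time (a new reading comes with each control period).
- imaging.read_camera(name): name is "side" or "top" or "wrist"; returns a dict with "img" (480x640x3 uint8, blue, green, red), "intrinsics" (3x3 intrinsics, pixels), "k1" (the pictures are not rectified: a ray, as slopes to the right and down, at radius r is drawn at 1 + k1 r^2 times it, then the intrinsics apply), "R" (3x3) and "t" (3): a world point X has camera coordinates R X + t. Camera axes: x right, y down, z forward; pixel columns grow to the right and rows downward; lengths in m; the calibration is good to about 2 mm. A picture is of the moment at which its call begins. There is no depth.
- bot.job_done(): hands the job in; it is judged then, once.
Trained networks look in a picture, given as the dict that the camera call returned (one of the last four; its "shot" number tells which), for a name from the list of things; names that differ only in an ending like _2 or _b are one class to them, and where a whole thing is asked for, a point or a joint stands for the part that bears it (a point fixed in the world has none). Each returns a list of dicts, best first, with "p" (0 to 1); they miss things now and then, are a little off and sometimes report something else, mostly with a low value. They report only what shows in the picture. A call takes as long as a camera call.
- imaging.boxes_of(picture, label): "extent" ([left, top, right, bottom] in pixels, round what is visible of it).
- imaging.trace(picture, label): "region" (480x640 bool, what is visible of it) and "extent" ([left, top, right, bottom] in pixels, round what is visible of it).
- imaging.pinpoint(picture, label): "centre" ([column, row] in pixels: a listed point, or the origin of a listed thing).
The state is a dict: "clock": time; "joint_pos": joint angles; "joint_velocities": joint speeds; "effort": joint torques, N m; "eef_pos": TCP position; "tool_rot": TCP orientation; "ft_force": force on the tool from outside, world axes, zero at the start; "wrist_torque": the same for the moment, N m; "width": finger opening in m; "gripper_force": force on a finger pad.
Only numpy, scipy, OpenCV 4.12 (cv2) and the standard library are available. Lean on these libraries where they do the work, as an engineer would, in place of code of your own. Each camera call takes 0.05 s, during which the arm holds its last target. There are 200 camera calls.

## Working session

There is one attempt and no reset: what is moved stays moved. The work goes in short steps, Python scripts to look and compute and a tool call to move; the robot and the scene stay as the last step left them, time stands still between calls to the robot, and variables do not carry over. Pictures are saved under pics/ and viewed, at most 10 in all, crops included, and the job is handed in when it is done.

Besides the shell and the picture viewer there is one more tool, called after "Call:" by a JSON object that holds its "op" and its "data". step_arm: Moves the arm, as the interface text tells. Its arguments: {"type":"object","properties":{"plan":{"type":"array"},"squeeze":{"type":"number"}},"required":["plan"]}

```bash
mkdir -p pics; cat > h.py <<'E'
import numpy as np, cv2
from workcell import bot, imaging
def ray(p,uv):
    K=np.array(p["intrinsics"]);k1=p["k1"]
    d=np.array([(uv[0]-K[0,2])/K[0,0],(uv[1]-K[1,2])/K[1,1]]);s=d.copy()
    for _ in range(30): s=d/(1+k1*(s@s))
    R=np.array(p["R"]);t=np.array(p["t"])
    return -R.T@t, R.T@np.array([s[0],s[1],1])
def at(p,uv,z):
    o,d=ray(p,uv); return o+d*(z-o[2])/d[2]
def proj(p,X):
    c=np.array(p["R"])@X+np.array(p["t"]);s=c[:2]/c[2];s=s*(1+p["k1"]*(s@s));K=np.array(p["intrinsics"])
    return s*[K[0,0],K[1,1]]+K[:2,2]
E
python3 - <<'E'
from h import *
Z={"wheel_top":.068,"start_top":.064,"spinner":0,"wire_spool":0,"pliers":0,"bead_jar":0}
s=bot.get_state();print({k:np.round(s[k],3) for k in("clock","eef_pos","tool_rot","ft_force","width")})
for n in("top","side","wrist"):
    p=imaging.read_camera(n);cv2.imwrite(f"pics/{n}1.png",p["img"])
    print(n,np.round(-np.array(p["R"]).T@p["t"],3))
    for l,z in Z.items():
        for r in imaging.pinpoint(p,l)[:2]:
            print(l,round(r["p"],2),np.round(r["centre"],1),np.round(at(p,r["centre"],z),4))
E
```

```text
{'clock': np.float64(0.0), 'eef_pos': array([0.258, 0.623, 0.303]), 'tool_rot': array([ 0.195,  0.981, -0.001, -0.   ]), 'ft_force': array([ 0.399, -0.432,  0.243]), 'width': np.float64(0.085)}
top [0.433 0.022 0.711]
wheel_top 0.73 [366.6 255.9] [ 0.536  -0.0444  0.068 ]
start_top 0.64 [362.8 300.6] [ 0.4703 -0.0381  0.064 ]
spinner 0.69 [302.4 270.8] [0.5219 0.0538 0.    ]
wire_spool 0.84 [253.2 341.6] [0.4092 0.1303 0.    ]
pliers 0.73 [440.1 288.7] [ 0.4937 -0.1689  0.    ]
bead_jar 0.81 [344.8 353.2] [ 0.392  -0.0144  0.    ]
side [0.373 0.545 0.671]
wheel_top 0.78 [332.5 218. ] [ 0.5352 -0.0493  0.068 ]
start_top 0.71 [377.9 236.3] [ 0.4665 -0.0375  0.064 ]
spinner 0.64 [318.7 298.8] [0.5266 0.0431 0.    ]
wire_spool 0.95 [389.3 370. ] [0.407 0.126 0.   ]
pliers 0.74 [372.3 206.3] [ 0.5004 -0.161   0.    ]
bead_jar 0.73 [428.9 292.4] [ 0.3819 -0.0138  0.    ]
bead_jar 0.22 [377. 237.] [ 0.4773 -0.097   0.    ]
wrist [0.184 0.654 0.374]
```

View pics/top1.png

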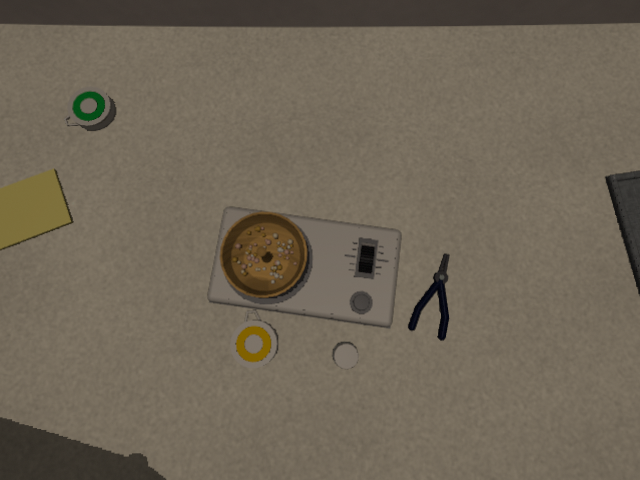

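View pics/side1.png

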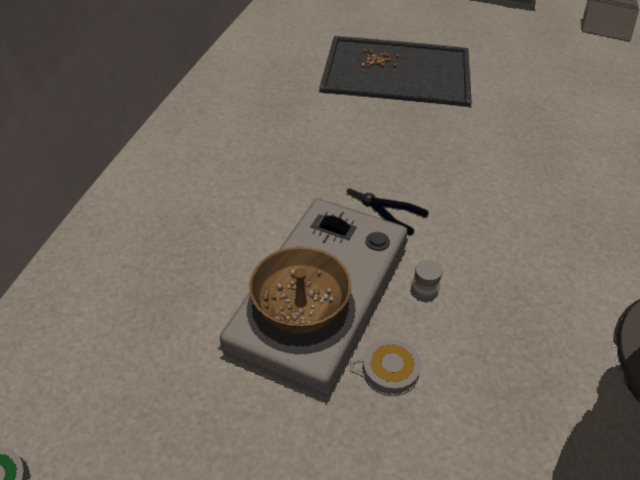

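The top view shows the wheel at (367,258), the button at (361,301), the spool at (254,343), the jar at (345,355) and the pliers at (440,290). The networks agree with this. The yaw is about -7°. Next I move above the spinner with the fingers shut, and I'll check the white line from there.

```bash
python3 - <<'E'
from h import *
a=cv2.imread("pics/top1.png")[225:325,320:420];b=cv2.imread("pics/side1.png")[190:260,300:410]
o=np.hstack([cv2.resize(a,(400,400),interpolation=cv2.INTER_CUBIC),cv2.resize(b,(400,400),interpolation=cv2.INTER_CUBIC)])
cv2.imwrite("pics/crop1.png",np.clip(o*1.6,0,255).astype(np.uint8))
from scipy.spatial.transform import Rotation as R
s=bot.get_state();r=R.from_quat(s["tool_rot"]).as_matrix();print(r.round(3))
yaw=np.radians(-7.2);T=np.array([.5355,-.0465,.30])
print(r.T@(T-s["eef_pos"]), np.degrees(np.arctan2(r[1,0],r[0,0])))
E
```

```text
[[-0.924  0.383 -0.   ]
 [ 0.383  0.924  0.   ]
 [ 0.     0.    -1.   ]]
[-0.51254358 -0.51299522  0.00388837] 157.49284469554564
```

View pics/crop1.png

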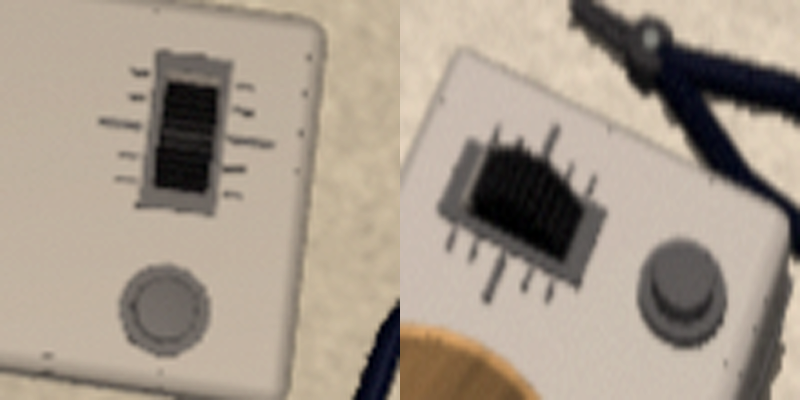

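The crop shows the wheel slot and marks clearly. There's no white line in the middle, only a paler band at the rear end of the wheel (190,75), which suggests 0.838. I'll check it with the wrist camera.

Call:
{"op": "step_arm", "data": {"plan": [[-0.029,-0.029,0,0,1],[-0.058,-0.058,0,-2,1],[-0.087,-0.087,0,-4,1],[-0.116,-0.116,0,-6,1],[-0.145,-0.145,0,-8,1],[-0.174,-0.174,0,-10,1],[-0.203,-0.203,0,-12,1],[-0.232,-0.232,0,-14,1],[-0.261,-0.261,0,-15.3,1],[-0.29,-0.29,0,-15.3,1],[-0.319,-0.319,0,-15.3,1],[-0.348,-0.348,0,-15.3,1]]}}

```text
clock: 2.05
eef_pos: [0.4471, 0.1669, 0.3043]
tool_rot: [0.063, 0.998, 0.0, 0.0]
ft_force: [1.0, -0.4, 0.6]
width: 0.0
gripper_force: 0.0
```

Call:
{"op": "step_arm", "data": {"plan": [[-0.024,-0.029,0,0,1],[-0.048,-0.058,0,0,1],[-0.072,-0.087,0,0,1],[-0.096,-0.116,0,0,1],[-0.12,-0.145,0,0,1],[-0.144,-0.174,0,0,1],[-0.165,-0.2,0,0,1],[-0.165,-0.2,0,0,1],[-0.165,-0.2,0,0,1]]}}

```text
clock: 2.8
eef_pos: [0.5857, -0.0525, 0.3038]
tool_rot: [0.065, 0.998, -0.0, 0.0]
ft_force: [-0.2, 0.3, -0.6]
width: 0.0002
gripper_force: 0.0
```

```bash
python3 - <<'E'
from h import *
from scipy.spatial.transform import Rotation as R
s=bot.get_state();print(s["eef_pos"],s["ft_force"]);r=R.from_quat(s["tool_rot"]).as_matrix()
p=imaging.read_camera("wrist");print("cam",-np.array(p["R"]).T@p["t"])
for l,z in {"wheel_top":.068,"start_top":.064}.items():
    for q in imaging.pinpoint(p,l)[:2]:
        X=at(p,q["centre"],z);print(l,round(q["p"],2),np.round(q["centre"],1),X.round(4),"tool shift",(r.T@(X-s["eef_pos"])).round(4))
cv2.imwrite("pics/w2.png",p["img"])
E
```

```text
[ 0.58568699 -0.05248647  0.30378527] [-0.20589266  0.28469976 -0.64202565]
cam [ 0.5062885  -0.04180952  0.37389417]
wheel_top 0.97 [325.9 146.7] [ 0.5337 -0.0433  0.068 ] tool shift [0.0528 0.0025 0.2358]
start_top 0.95 [325.5  51. ] [ 0.4665 -0.035   0.064 ] tool shift [0.1205 0.0021 0.2398]
```

View pics/w2.png

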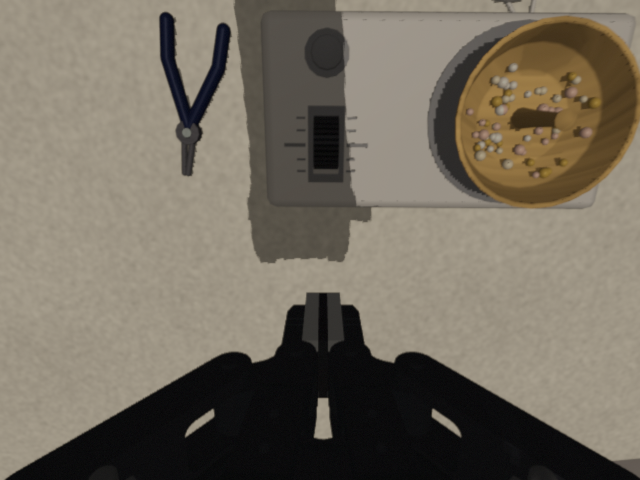

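The wrist view has the wheel at (326,143), the button at (326,51) and the housing edges parallel to the tool. The wheel-to-button distance is 67.7 mm against a nominal 67. I'll zoom in on the wheel.

```bash
python3 - <<'E'
from h import *
a=cv2.imread("pics/w2.png")[95:195,275:375]
cv2.imwrite("pics/w2c.png",np.clip(cv2.resize(a,(600,600),interpolation=cv2.INTER_CUBIC)*2.2,0,255).astype(np.uint8))
E
```

```text
(no output)
```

View pics/w2c.png

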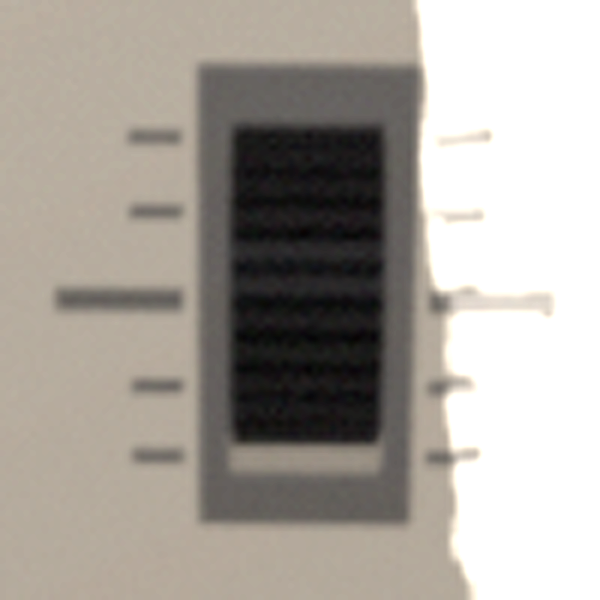

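The white line is at the outermost rear mark (row 455), so the wheel is at 0.838 rad and needs 23.4 mm of rim travel. I'll do it in two strokes of one click each. First, down to just above the wheel.

Call:
{"op": "step_arm", "data": {"plan": [[0.025,0.0025,0.02,0,1],[0.046,0.0025,0.05,0,1],[0.046,0.0025,0.08,0,1],[0.046,0.0025,0.11,0,1],[0.046,0.0025,0.14,0,1],[0.046,0.0025,0.15,0,1],[0.046,0.0025,0.153,0,1],[0.046,0.0025,0.155,0,1],[0.046,0.0025,0.155,0,1],[0.046,0.0025,0.155,0,1]]}}

```text
clock: 3.78
eef_pos: [0.541, -0.0418, 0.1504]
tool_rot: [0.063, 0.998, 0.0, 0.001]
ft_force: [-0.0, -0.0, 0.3]
width: 0.0001
gripper_force: 0.0
```

```bash
python3 - <<'E'
from h import *
p=imaging.read_camera("wrist");q=imaging.read_camera("side")
cv2.imwrite("pics/w3.png",np.hstack([cv2.resize(p["img"],(400,300)),cv2.resize(q["img"][140:290,250:450],(400,300))]))
print(bot.get_state()["ft_force"])
E
```

```text
[-0.2123581   1.01276729  0.86124321]
```

View pics/w3.png

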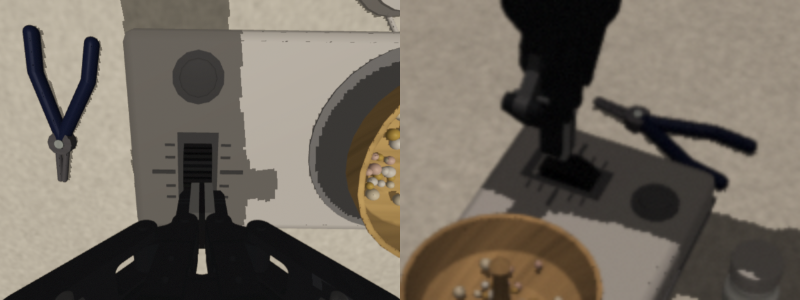

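The tips hover about 9 mm above the rear half of the wheel, roughly 3 mm to the bowl's side. I'll correct that and feel down.

Call:
{"op": "step_arm", "data": {"plan": [[0,-0.002,0.003,0,1],[0,-0.0025,0.006,0,1],[0,-0.0025,0.008,0,1],[0,-0.0025,0.009,0,1],[0,-0.0025,0.009,0,1]]}}

```text
clock: 4.3
eef_pos: [0.5401, -0.0448, 0.1406]
tool_rot: [0.063, 0.998, 0.0, 0.0]
ft_force: [-1.3, -0.7, 7.5]
width: -0.0003
gripper_force: 4.0
```

Call:
{"op": "step_arm", "data": {"plan": [[0,0,0.0005,0,1],[0,0,0.0008,0,1],[0,0,0.0008,0,1]]}}

```text
clock: 4.55
eef_pos: [0.5405, -0.0449, 0.1404]
tool_rot: [0.063, 0.998, 0.0, 0.001]
ft_force: [-2.3, -0.7, 14.1]
width: 0.0001
gripper_force: 6.8
```

Call:
{"op": "step_arm", "data": {"plan": [[0.0015,0,0,0,1],[0.003,0,0,0,1],[0.0045,0,0,0,1],[0.006,0,0,0,1],[0.0075,0,0,0,1],[0.009,0,0,0,1],[0.0105,0,0,0,1],[0.012,0,0,0,1],[0.0125,0,0,0,1],[0.0125,0,0,0,1]]}}

```text
clock: 5.38
eef_pos: [0.5283, -0.0432, 0.1404]
tool_rot: [0.063, 0.998, 0.0, 0.001]
ft_force: [-1.4, -0.3, 13.7]
width: 0.0
gripper_force: 6.7
```

Now I lift straight off, back away and look.

Call:
{"op": "step_arm", "data": {"plan": [[0,0,-0.01,0,1],[0,0,-0.03,0,1],[-0.03,0,-0.05,0,1],[-0.05,0,-0.05,0,1],[-0.05,0,-0.05,0,1]]}}

```text
clock: 5.8
eef_pos: [0.5812, -0.0494, 0.1912]
tool_rot: [0.063, 0.998, -0.0, 0.003]
ft_force: [0.2, -0.2, 0.6]
width: 0.0002
gripper_force: 0.0
```

```bash
cat > look.py <<'E'
from h import *
import sys
from scipy.spatial.transform import Rotation as R
s=bot.get_state();r=R.from_quat(s["tool_rot"]).as_matrix();print(s["eef_pos"],s["ft_force"])
p=imaging.read_camera("wrist")
for l,z in {"wheel_top":.068,"start_top":.064}.items():
    for q in imaging.pinpoint(p,l)[:1]:
        X=at(p,q["centre"],z);print(l,round(q["p"],2),np.round(q["centre"],1),X.round(4),"tool shift",(r.T@(X-s["eef_pos"])).round(4))
W=np.array([.5337,-.0445,.068]);u,v=proj(p,W).astype(int)
ax=np.array([.992,-.125,0])
for a in(-.838,-.419,0,.419,.838): print(a,proj(p,W+ax*.028*np.sin(a)+[0,0,.028*(np.cos(a)-1)]).round())
v0,u0=max(v-60,0),u-60
cv2.imwrite(sys.argv[1],np.clip(cv2.resize(p["img"][v0:v+60,u0:u+60],None,fx=4,fy=4,interpolation=cv2.INTER_CUBIC)*2.,0,255).astype(np.uint8));print("crop origin",u0,v0)
E
python3 look.py pics/w4.png
```

```text
[ 0.58123164 -0.04936534  0.19120287] [ 0.21545269 -0.21468387  0.58906265]
wheel_top 0.59 [320.8 176.8] [ 0.5341 -0.0442  0.068 ] tool shift [ 0.0482 -0.0008  0.1229]
start_top 0.7 [322.8  26.1] [ 0.467  -0.0347  0.064 ] tool shift [0.116  0.0002 0.1264]
-0.838 [320. 132.]
-0.419 [320. 152.]
0 [320. 176.]
0.419 [320. 197.]
0.838 [320. 212.]
crop origin 260 115
```

View pics/w4.png

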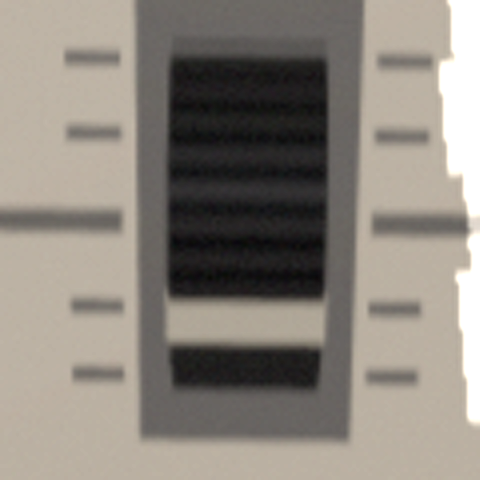

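The line now sits at the 0.419 mark (crop row 320, matching the expected image row 197). That's one click done cleanly, so I'll repeat the same stroke.

Call:
{"op": "step_arm", "data": {"plan": [[0.02,0,0,0,1],[0.0375,0,0.015,0,1],[0.0375,0,0.03,0,1],[0.0375,0,0.042,0,1],[0.0375,0,0.046,0,1],[0.0375,0,0.048,0,1],[0.0375,0,0.049,0,1],[0.0375,0,0.0495,0,1],[0.0375,0,0.05,0,1],[0.0375,0,0.05,0,1]]}}

```text
clock: 6.78
eef_pos: [0.5411, -0.0447, 0.1406]
tool_rot: [0.063, 0.998, 0.0, 0.001]
ft_force: [-0.9, -0.3, 9.0]
width: -0.0002
gripper_force: 4.1
```

Call:
{"op": "step_arm", "data": {"plan": [[0,0,0.0005,0,1],[0.0015,0,0.0005,0,1],[0.003,0,0.0005,0,1],[0.0045,0,0.0005,0,1],[0.006,0,0.0005,0,1],[0.0075,0,0.0005,0,1],[0.009,0,0.0005,0,1],[0.0105,0,0.0005,0,1],[0.012,0,0.0005,0,1],[0.0125,0,0.0005,0,1],[0.0125,0,0.0005,0,1]]}}

```text
clock: 7.7
eef_pos: [0.5293, -0.0431, 0.1405]
tool_rot: [0.063, 0.998, 0.0, 0.002]
ft_force: [-1.2, 0.2, 11.9]
width: 0.0002
gripper_force: 5.7
```

Call:
{"op": "step_arm", "data": {"plan": [[0,0,-0.01,0,1],[0,0,-0.03,0,1],[-0.03,0,-0.05,0,1],[-0.05,0,-0.05,0,1],[-0.05,0,-0.05,0,1]]}}

```text
clock: 8.12
eef_pos: [0.5817, -0.0495, 0.1913]
tool_rot: [0.063, 0.998, -0.0, 0.004]
ft_force: [0.4, -0.5, -0.3]
width: -0.0002
gripper_force: 0.0
```

```bash
python3 look.py pics/w5.png
```

```text
[ 0.58168099 -0.04945618  0.19126516] [ 0.42079658 -0.53478169 -0.30526182]
wheel_top 0.86 [320.6 176.4] [ 0.5345 -0.0444  0.068 ] tool shift [ 0.0484 -0.0009  0.1229]
start_top 0.84 [320.3  24.3] [ 0.4667 -0.0359  0.064 ] tool shift [ 0.1167 -0.001   0.1264]
-0.838 [320. 130.]
-0.419 [320. 151.]
0 [320. 175.]
0.419 [320. 196.]
0.838 [320. 211.]
crop origin 260 114
```

View pics/w5.png

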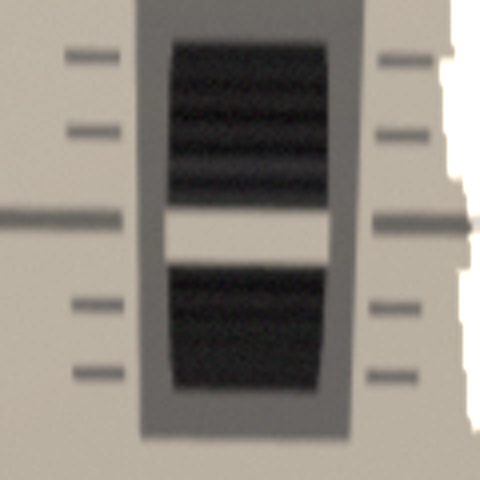

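The line is at the long middle mark (crop row 237, so image row 173; predicted 175 for 0 rad, and the last view had the same 2 px offset). Step 1 has held for over 0.3 s. Next is the button.

Call:
{"op": "step_arm", "data": {"plan": [[0.03,-0.0005,0,0,1],[0.06,-0.0005,0,0,1],[0.09,-0.0005,0,0,1],[0.1165,-0.0005,0.01,0,1],[0.1165,-0.0005,0.03,0,1],[0.1165,-0.0005,0.045,0,1],[0.1165,-0.0005,0.05,0,1],[0.1165,-0.0005,0.05,0,1]]}}

```text
clock: 8.93
eef_pos: [0.4596, -0.035, 0.1376]
tool_rot: [0.063, 0.998, -0.0, -0.002]
ft_force: [-0.3, 0.2, -0.4]
width: -0.0
gripper_force: 0.0
```

Call:
{"op": "step_arm", "data": {"plan": [[0,0,0.002,0,1],[0,0,0.004,0,1],[0,0,0.006,0,1],[0,0,0.007,0,1],[0,0,0.008,0,1],[0,0,0.009,0,1],[0,0,0.009,0,1]]}}

```text
clock: 9.52
eef_pos: [0.4615, -0.0352, 0.1313]
tool_rot: [0.063, 0.998, 0.001, 0.0]
ft_force: [-7.6, -0.6, 24.4]
width: -0.0002
gripper_force: 12.7
```

At 24 N and z 0.1313 the button is on its stop. Now I'll release it and retreat to where the camera can check.

Call:
{"op": "step_arm", "data": {"plan": [[0,0,-0.005,0,1],[0,0,-0.02,0,1],[0,0,-0.05,0,1],[-0.03,0,-0.085,0,1],[-0.06,0,-0.12,0,1],[-0.09,0,-0.15,0,1],[-0.115,0,-0.17,0,1],[-0.115,0,-0.17,0,1],[-0.115,0,-0.17,0,1]]}}

```text
clock: 10.27
eef_pos: [0.5773, -0.0496, 0.3011]
tool_rot: [0.063, 0.998, 0.0, 0.002]
ft_force: [0.0, -0.8, -0.7]
width: 0.0001
gripper_force: 0.0
```

```bash
python3 look.py pics/w6.png; python3 - <<'E'
from h import *
p=imaging.read_camera("top");q=imaging.read_camera("side")
for l in("wire_spool","pliers","bead_jar"): print(l,[np.round(at(c,imaging.pinpoint(c,l)[0]["centre"],0),3) for c in(p,q)])
a=cv2.imread("pics/w6.png");b=cv2.resize(q["img"][200:280,330:430],(400,320),interpolation=cv2.INTER_CUBIC)
o=np.zeros((480,800,3),np.uint8);o[:a.shape[0],:400]=a[:,40:440];o[:320,400:]=b;cv2.imwrite("pics/fin.png",o)
E
```

```text
[ 0.57729496 -0.04964303  0.30114641] [ 0.04450984 -0.83271376 -0.69565997]
wheel_top 0.55 [322.4 157.6] [ 0.5338 -0.0442  0.068 ] tool shift [ 4.48e-02 -1.00e-04  2.33e-01]
start_top 0.88 [324.8  62.4] [ 0.4668 -0.034   0.064 ] tool shift [0.1126 0.0016 0.2367]
-0.838 [322. 129.]
-0.419 [322. 142.]
0 [322. 157.]
0.419 [322. 172.]
0.838 [322. 182.]
crop origin 261 97
wire_spool [array([0.408, 0.13 , 0.   ]), array([0.405, 0.127, 0.   ])]Traceback (most recent call last):
  File "<stdin>", line 3, in <module>
IndexError: list index out of range
```

View pics/w6.png

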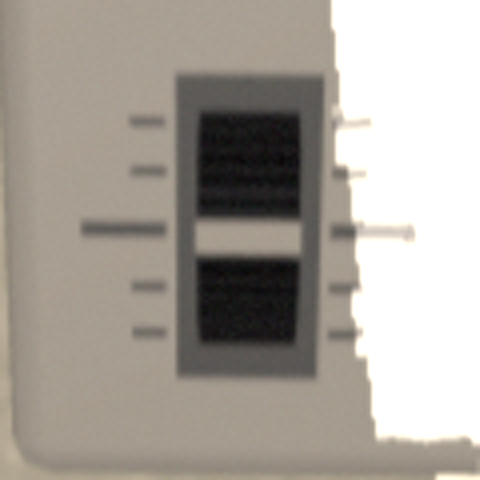

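The line is still at the long mark (crop row 237), the tool is free, and the tool never came near the bystanders. Handing in.

```bash
python3 -c "
from workcell import bot
print(bot.job_done())"
```

```text
the job is handed in; nothing more can be done
None
```

I rolled the speed wheel two clicks to the long middle mark, then pressed the start button to its stop (24 N) and released it, and handed the job in with no verdict shown; the last image shows the line at the mark, but I did not check afterwards that the button was up or that the pliers and jar hadn't moved.

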